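Put the measured pipe samples away

TASK

Put the measured samples away: stand the loose ball valve on its foot inside the tray whose ledge carries a sample valve, and lay both loose elbows flat, not on top of each other, inside the tray whose ledge carries a sample elbow. Put the U-bolt back on the pipe bracket: over the pipe, one leg through each of the two holes, pushed down until its nuts sit on the plate. Leave everything else on the desk where it is.

Things in the scene. Friction and masses are not known exactly. Their poses are not given: they have to be found in the camera images.
- tray_valves: fixed light grey tray, open on top, 160 (x) x 210 (y) x 45 mm high, walls and floor 5 mm thick, one compartment. On its +x side a 20 mm high ledge carries a fixed sample ball valve (part of the tray, never to be moved; it reaches up to 102 mm above the table), which shows what the tray is for. Origin: centre of the tray's underside; the ledge and sample occupy x = 80 to 157 mm. The trays and the bracket change places between starts.
- tray_elbows: fixed light grey tray, open on top, 160 (x) x 210 (y) x 45 mm high, walls and floor 5 mm thick, one compartment. On its +x side a 20 mm high ledge carries a fixed sample pipe elbow (part of the tray, never to be moved; it reaches up to 60 mm above the table), which shows what the tray is for. Origin: centre of the tray's underside; the ledge and sample occupy x = 80 to 157 mm. The trays and the bracket change places between starts.
- valve: the loose dark grey plastic ball valve, standing on a foot 44 x 40 mm: 114 mm long along its x axis, union nuts 53 mm across at 23 to 47 mm either side of the centre (top 57 mm up), body between them 44 mm across (top 52 mm up), and on top a flat bar handle, 84 mm long along x, 14 mm wide, from 61 to 83 mm above the foot. Origin: centre of the foot's underside, z up. The handle does not turn and carries the valve's weight (150 to 310 g).
- elbow_a: one loose dark grey plastic 90-degree pipe elbow, lying flat: two round legs, one along its +x and one along its +y axis, each ending 55 mm from the origin; the last 30 mm of each leg is a 40 mm thick socket (25 to 55 mm from the origin), the rest 36 mm thick, with a rounded corner 40 mm across. Origin: where the two leg axes cross, 20 mm above the surface it lies on. The two elbows are alike. 60 to 130 g.
- elbow_b: the other loose dark grey plastic 90-degree pipe elbow, lying flat: two round legs, one along its +x and one along its +y axis, each ending 55 mm from the origin; the last 30 mm of each leg is a 40 mm thick socket (25 to 55 mm from the origin), the rest 36 mm thick, with a rounded corner 40 mm across. Origin: where the two leg axes cross, 20 mm above the surface it lies on. The two elbows are alike. 60 to 130 g.
- ubolt: bare steel U-bolt, rod 8 mm thick, standing legs down in the wooden rest. Its plane is its y-z plane: legs at y = +-28 mm (56 mm apart), with a fixed 15 mm wide, 8 mm high nut on each. Origin: midway between the legs at the nuts' undersides, z up; the legs reach 40 mm below the origin, the top of the bow is 58 mm and its underside 50 mm above the origin. 90 to 145 g.
- rest: fixed wooden block, 44 (x) x 90 (y) x 48 mm high, with two 13 mm holes at y = +-28 mm in which the U-bolt's legs stand at the start (its nuts rest on the block's top). Origin: centre of the underside.
- bracket: fixed pipe-support sample: plywood foot 110 x 110 x 6 mm, a steel channel on it with a level top plate 60 (x) x 94 (y) x 8 mm whose top is 56 mm above the table, and on the plate a 110 mm long dark grey pipe, 32 mm thick, along x (its top 88 mm up). Beside the pipe the plate has two 13 mm through holes at x = 0, y = +-28 mm, open below. Origin: centre of the foot's underside.
- bracket_seat (a point): on the bracket: midway between the two holes, on the top face of the plate (56 mm above the table); axes as the bracket's. A fully seated U-bolt has its origin here, its bow then 18 mm clear of the pipe.
- tape: cardboard-brown tape roll lying flat, 84 mm across, 25 mm high; not part of the job. Origin: centre of the underside
- caliper: steel caliper with a black display, 200 mm long, lying beyond the samples; not part of the job. Origin near its middle, on the underside
- eraser: white eraser, 45 x 22 x 13 mm, on the robot's side of the samples; not part of the job. Origin: centre of the underside
- calculator: grey desk calculator, 150 x 95 x 20 mm; not part of the job. Origin: centre of the underside
- mug: white mug, 80 mm across, 95 mm high; not part of the job. Origin: centre of the underside
- stapler: blue stapler, 140 x 36 x 54 mm; not part of the job. Origin: centre of the underside
There are look-alikes about, which are no part of the job. Leave any orange look-alike of the valve alone.

How it is judged (in metres and radians):
At the end, for the whole second after the job is handed in: Valve upright (0.15 rad) on the valve tray's floor; both elbows flat on the elbow tray's floor (origins inside the walls, under 36 mm above its underside); U-bolt origin within 5 mm of the bracket seat on each axis, upright and square to the bracket within 0.2 rad; all at rest (x of valve in the frame of tray_valves between -0.075 and 0.075 m and y of valve in the frame of tray_valves between -0.1 and 0.1 m and z of valve in the frame of tray_valves between 0 and 0.015 m and linear speed of each of valve, elbow_a, elbow_b, ubolt below 0.02 m/s and angle between valve's own z axis and vertical below 0.15 rad and x of elbow_a in the frame of tray_elbows between -0.075 and 0.075 m and y of elbow_a in the frame of tray_elbows between -0.1 and 0.1 m and z of elbow_a in the frame of tray_elbows between 0 and 0.036 m and x of elbow_b in the frame of tray_elbows between -0.075 and 0.075 m and y of elbow_b in the frame of tray_elbows between -0.1 and 0.1 m and z of elbow_b in the frame of tray_elbows between 0 and 0.036 m and x of ubolt in the frame of bracket_seat between -0.005 and 0.005 m and y of ubolt in the frame of bracket_seat between -0.005 and 0.005 m and z of ubolt in the frame of bracket_seat between -0.005 and 0.005 m and angle between the x axis of ubolt and the x axis of bracket, either way round below 0.2 rad and angle between ubolt's own z axis and vertical below 0.2 rad); the robot touches nothing.
It fails at once if the tape roll, caliper, eraser, calculator, mug or stapler is moved by more than 40 mm (distance of any of tape, caliper, eraser, calculator, mug, stapler from where it was at the start of the episode above 0.04 m).
It also fails if it takes over 72 s, if anything falls off the work surface, if the arm or the gripper's body presses on something with over 40 N, if the wrist force passes 120 N, or if a joint passes its speed limit or range.

ROBOT

A 6-joint arm with a two-finger parallel gripper is mounted at the origin on the work surface. World frame = base frame: x ahead of the robot, y to its left, z up, the work surface at z = 0. Lengths are in m, angles in degrees, forces in N, time in s.
With the tool pointing down it reaches from about 0.375 to 0.9 m from the base axis. Payload 3.1 kg.
Tool frame: the origin (TCP) lies on the centre line of the jaws, within the pads' length; the fingertips stand 25 mm ahead of it and the grasp point (between the pads) lies 6 mm ahead of it; y points along the fingers, x is the direction in which the jaws open and shut, and the axes are right-handed (so a half turn about y gives the same grasp; the last joint's range is limited). The gripper opens to 87 mm and grips with 3 to 60 N. Pads are 19 mm wide; open, the fingers measure 117 mm over their backs; the gripper's body (75 mm by 190 mm) begins 51 mm behind the grasp point.
Start: joints at [64.83, 30.224, 82.088, -0, 67.689, -10.227], TCP at [0.161, 0.604, 0.248] pointing down, gripper open.
Joint ranges: [-176.69, 176.69], [-43.24, 126.21], [12.49, 139.97], [-82, 262], [0, 151.66], [-163.58, 163.58]. Speed limits (degrees/s): [159.86, 159.86, 180, 180, 180, 180].

INTERFACE

Orientations are given as a 3x3 rotation matrix whose columns are the frame's x, y, z axes.
In Python, from rig import * gives the robot as it stands.
- The arm moves only by the tool play_rows, never from a script. Its argument "commands" is a list of rows, each a list of 2 entries, a list of its own where there are three numbers: the shift along the world's x, y, z in m, then the turn, a rotation vector about the world's x, y, z in rad. A call has 1 to 10 rows; each row is the pose to reach, as a shift and turn from the pose commanded when the call began; what a row does not reach only later rows make up. A row lasts 1/8 s, in which the tool goes at most 62.5 mm and 10.7 degrees, less where a joint would pass 70% of its speed; a pose out of reach is approached as far as the arm can. A call with a gripper value outside its range is refused whole. "gripper" is the finger opening in m, from 0 to 0.087, set as the call begins (left out, the last holds). The fingers move at their own pace and stop on an object; the grip force is fixed at half the most. Time passes only in rows, so rows that repeat a pose let the fingers close. It gives the time, the measured TCP pose, the force and the opening at its end, in the units of the state.
- read_state(): the state, without advancing time (a new reading comes with each control period).
- capture(name): name is "scene" or "top"; returns a dict with "frame" (400x640x3 uint8, red, green, blue), "depth" (400x640 float32, m along the optical axis (not along the pixel's ray), 0 where there is no reading), "mtx" (3x3 intrinsics, pixels), "cam_to_world" (4x4, takes a point from camera to world coordinates). Camera axes: x right, y down, z forward; pixel columns grow to the right and rows downward; lengths in m; the calibration is good to about 2 mm. A picture is of the moment at which its call begins.
- hand_in(): hands the job in, once; it reports no verdict.
The state is a dict: "time_s": time; "joint_positions": joint angles; "qvel": joint speeds; "tau": joint torques, N m; "position": TCP position; "tcp_rot": TCP orientation; "force": force on the tool from outside, world axes, zero at the start; "moment": the same for the moment, N m; "opening": opening from 0.0 (shut) to 1.0 (fully open).
Only numpy, scipy, OpenCV 4.12 (cv2) and the standard library are available. Lean on these libraries where they do the work, as an engineer would, in place of code of your own. Each camera call takes 0.05 s, during which the arm holds its last target. There are 200 camera calls.

## Working session

There is one attempt and no reset: what is moved stays moved. The work goes in short steps, Python scripts to look and compute and a tool call to move; the robot and the scene stay as the last step left them, time stands still between calls to the robot, and variables do not carry over. Pictures are saved under pics/ and viewed, about 8 in all and at most 12, crops included, and the job is handed in when it is done.

Besides the shell and the picture viewer there is one more tool, called after "Call:" by a JSON object that holds its "fn" and its "kwargs", one argument or row to a line. play_rows: Moves the arm, as the interface text tells. Its arguments: {"type":"object","properties":{"commands":{"type":"array"},"gripper":{"type":"number"}},"required":["commands"]}

```bash
mkdir -p pics; cat > h.py <<'E'
from rig import *
import numpy as np, cv2
def world(c):
    d=c["depth"];K=np.array(c["mtx"]);T=np.array(c["cam_to_world"])
    v,u=np.mgrid[0:d.shape[0],0:d.shape[1]]
    p=np.stack([(u-K[0,2])/K[0,0]*d,(v-K[1,2])/K[1,1]*d,d],-1)
    w=p@T[:3,:3].T+T[:3,3]; w[d==0]=np.nan
    return w
def save(n,im,s=1):
    cv2.imwrite("pics/"+n+".png",cv2.resize(im[:,:,::-1],None,fx=s,fy=s,interpolation=cv2.INTER_CUBIC))
E
python3 - <<'E'
from h import *
s=read_state();print({k:np.round(v,3).tolist() for k,v in s.items()})
for n in("scene","top"):
    c=capture(n);save(n,c["frame"],1.25);np.savez(n+"0.npz",**c);print(np.round(c["cam_to_world"],3).tolist(),np.round(c["mtx"],1).tolist())
E
```

```text
{'time_s': 0.0, 'joint_positions': [64.831, 30.279, 82.158, -0.0, 67.688, -10.229], 'qvel': [0.111, -0.026, 0.079, 0.059, 0.016, 0.092], 'tau': [-0.001, -44.004, -17.659, 0.063, 0.058, -0.0], 'position': [0.161, 0.603, 0.247], 'tcp_rot': [[0.258, -0.001, -0.966], [0.966, -0.002, 0.258], [-0.002, -1.0, 0.0]], 'force': [0.152, 0.462, -0.828], 'moment': [0.026, -0.06, 0.025], 'opening': 1.0}
[[-0.856, 0.382, -0.347, 0.946], [0.516, 0.658, -0.549, 0.622], [0.019, -0.649, -0.761, 1.006], [0.0, 0.0, 0.0, 1.0]] [[362.2, 0.0, 321.3], [0.0, 362.2, 202.2], [0.0, 0.0, 1.0]]
[[-0.001, -0.996, 0.094, 0.399], [-1.0, -0.001, -0.015, -0.032], [0.015, -0.094, -0.995, 1.759], [0.0, 0.0, 0.0, 1.0]] [[473.6, 0.0, 315.5], [0.0, 473.6, 207.0], [0.0, 0.0, 1.0]]
```

View pics/top.png

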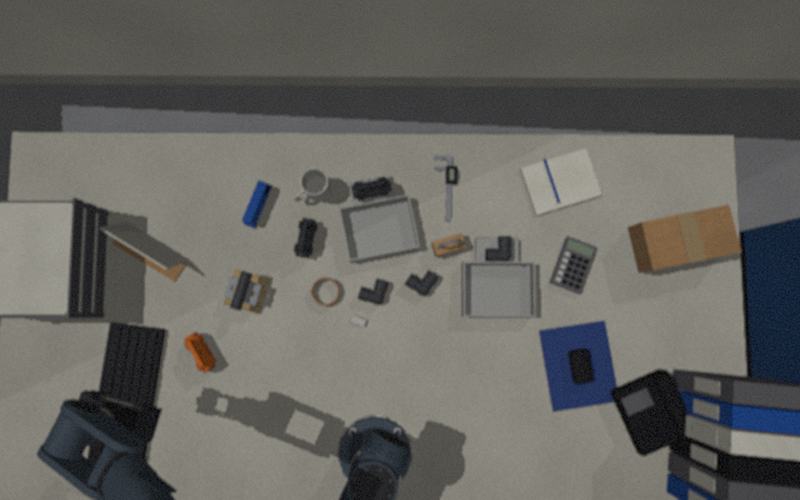

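View pics/scene.png

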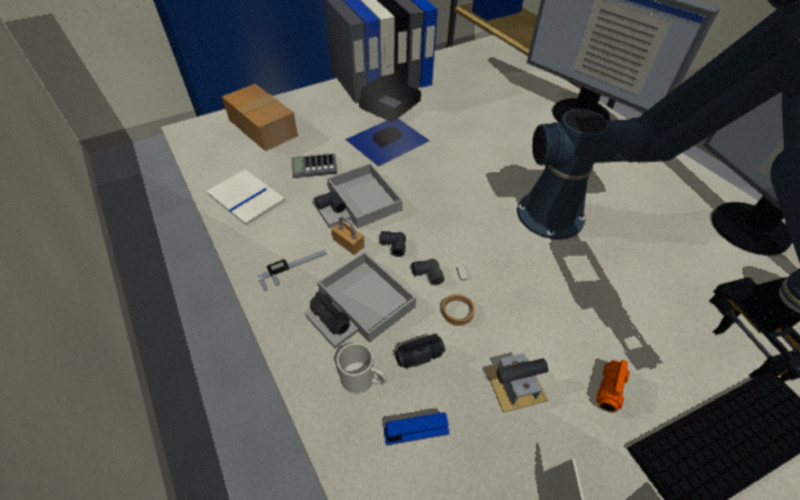

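Top view (800-px picture): loose valve (306,238), its look-alikes being the sample on the ledge (372,187) and the orange valve (200,352). Valve tray (380,230). Loose elbows (374,291) and (422,282), sample elbow (498,248). Elbow tray (500,290). U-bolt in rest (450,245), bracket (245,290), tape (327,291), eraser (359,321).

```bash
python3 - <<'E'
from h import *
for n in("top","scene"):
    c=dict(np.load(n+"0.npz"));w=world(c)
    print(n)
    P={"top":dict(valve=(306,238),vsample=(372,187),vtray=(380,230),ea=(374,291),eb=(422,282),etray=(500,290),ubolt=(450,245),bracket=(245,290),orange=(200,352),mug=(314,185),stapler=(257,205),tape=(340,291)),
     "scene":dict(valve=(418,350),ea=(427,272),eb=(393,242),ubolt=(347,237),bracket=(517,383))}[n]
    for k,(u,v) in P.items():
        u=int(u/1.25);v=int(v/1.25);r=14
        a=w[v-r:v+r,u-r:u+r].reshape(-1,3);a=a[np.isfinite(a[:,2])]
        o=a[a[:,2]>.012]
        print(k,np.round(w[v,u],3),"n",len(o),"min",np.round(o.min(0),3),"max",np.round(o.max(0),3),"z pct",np.round(np.percentile(a[:,2],[5,50,90,99]),3))
c=dict(np.load("top0.npz"));save("crop",c["frame"][130:310,170:440],2.9)
E
```

```text
top
valve [0.62  0.199 0.07 ] n 384 min [0.575 0.17  0.013] max [0.677 0.237 0.092] z pct [-0.005  0.008  0.078  0.088]
vsample [0.764 0.009 0.097] n 564 min [ 0.726 -0.038  0.013] max [0.831 0.062 0.112] z pct [-0.004  0.047  0.099  0.107]
vtray [ 0.651 -0.016  0.007] n 58 min [ 0.601 -0.064  0.012] max [0.703 0.036 0.019] z pct [-0.002  0.005  0.011  0.015]
ea [0.471 0.002 0.036] n 316 min [ 0.434 -0.038  0.012] max [0.508 0.05  0.052] z pct [-0.006  0.004  0.039  0.046]
eb [ 0.496 -0.137  0.031] n 317 min [ 0.457 -0.186  0.012] max [ 0.538 -0.086  0.051] z pct [-0.007  0.004  0.039  0.045]
etray [ 0.472 -0.372  0.005] n 32 min [ 0.424 -0.42   0.012] max [ 0.523 -0.318  0.018] z pct [-0.002  0.005  0.011  0.015]
ubolt [ 0.601 -0.22   0.047] n 329 min [ 0.553 -0.267  0.012] max [ 0.653 -0.169  0.112] z pct [-0.006  0.006  0.053  0.106]
bracket [0.469 0.366 0.075] n 551 min [0.423 0.326 0.012] max [0.519 0.423 0.101] z pct [0.    0.055 0.088 0.094]
orange [0.296 0.494 0.056] n 439 min [0.248 0.457 0.012] max [0.345 0.546 0.09 ] z pct [-0.005  0.035  0.079  0.088]
mug [0.786 0.183 0.0
[... 227 characters left out ...]
.103 -0.006] n 68 min [0.431 0.094 0.012] max [0.512 0.153 0.036] z pct [-0.007  0.     0.01   0.028]
scene
valve [0.633 0.21  0.054] n 540 min [0.589 0.176 0.012] max [0.682 0.236 0.087] z pct [-0.002  0.044  0.082  0.085]
ea [0.473 0.004 0.022] n 334 min [ 0.429 -0.04   0.012] max [0.506 0.052 0.044] z pct [-0.002  0.003  0.038  0.041]
eb [ 0.498 -0.137  0.024] n 291 min [ 0.459 -0.179  0.012] max [ 0.53  -0.084  0.044] z pct [-0.003  0.002  0.038  0.041]
ubolt [ 0.613 -0.203  0.047] n 496 min [ 0.534 -0.318  0.012] max [ 0.638 -0.125  0.106] z pct [-0.002  0.024  0.051  0.101]
bracket [0.488 0.391 0.056] n 643 min [0.445 0.33  0.012] max [0.524 0.427 0.093] z pct [0.006 0.057 0.088 0.09 ]
```

View pics/crop.png

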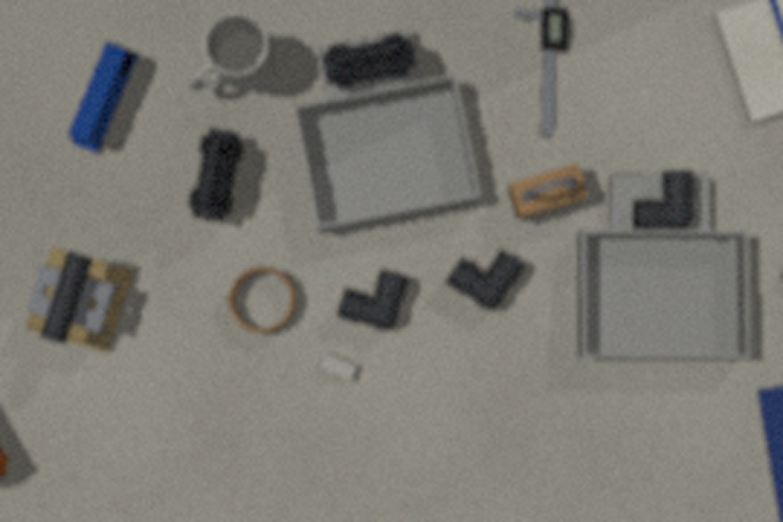

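```bash
cat > fit.py <<'E'
from h import *
from scipy.optimize import minimize
def box(p,c,h):
    q=np.abs(p-np.array(c))-np.array(h); return np.linalg.norm(np.maximum(q,0),axis=-1)+np.minimum(q.max(-1),0)
def cyl(p,a,ax,x0,x1,r):  # axis through a along ax(0/1/2), from x0..x1
    q=p-np.array(a,float); t=q[:,ax]; rr=np.linalg.norm(np.delete(q,ax,1),axis=1)
    d=np.stack([rr-r,np.abs(t-(x0+x1)/2)-(x1-x0)/2],-1)
    return np.linalg.norm(np.maximum(d,0),axis=-1)+np.minimum(d.max(-1),0)
U=lambda *a:np.min(a,axis=0)
def valve(p):
    a=(0,0,.0305)
    return U(cyl(p,a,0,-.057,.057,.021),cyl(p,a,0,-.047,-.023,.0265),cyl(p,a,0,.023,.047,.0265),box(p,(0,0,.072),(.042,.007,.011)),box(p,(0,0,.01),(.022,.02,.01)))
def elbow(p):
    o=(0,0,.02)
    return U(cyl(p,o,0,0,.055,.018),cyl(p,o,1,0,.055,.018),cyl(p,o,0,.025,.055,.02),cyl(p,o,1,.025,.055,.02),np.linalg.norm(p-np.array(o),axis=1)-.02)
def ub(p):  # origin at nuts' underside
    q=p.copy();q[:,2]-=.026
    up=np.abs(np.hypot(np.hypot(q[:,1],q[:,2])-.028,q[:,0]))-.004
    up=np.where(q[:,2]>0,up,1)
    return U(up,cyl(p,(0,.028,0),2,-.04,.026,.004),cyl(p,(0,-.028,0),2,-.04,.026,.004),cyl(p,(0,.028,0),2,0,.008,.0075),cyl(p,(0,-.028,0),2,0,.008,.0075))
def rest(p): return U(box(p,(0,0,.024),(.022,.045,.024)),ub(p-np.array([0,0,.048])))
def bracket(p): return U(box(p,(0,0,.003),(.055,.055,.003)),box(p,(0,0,.031),(.03,.047,.025)),cyl(p,(0,0,.072),0,-.055,.055,.016))
def tray(p):
    w=.0025
    return U(box(p,(.0775,0,.0225),(w,.105,.0225)),box(p,(-.0775,0,.0225),(w,.105,.0225)),box(p,(0,.1025,.0225),(.08,w,.0225)),box(p,(0,-.1025,.0225),(.08,w,.0225)))
def fit(sdf,pts,x0,yaws=range(0,360,45)):
    def f(x):
        c,s=np.cos(x[2]),np.sin(x[2]);q=pts-np.array([x[0],x[1],0])
        q=np.stack([c*q[:,0]+s*q[:,1],-s*q[:,0]+c*q[:,1],q[:,2]],-1)
        return np.mean(np.minimum(np.abs(sdf(q)),.02))
    R=[minimize(f,[x0[0],x0[1],np.radians(y)],method="Nelder-Mead",options=dict(initial_simplex=[[x0[0],x0[1],np.radians(y)],[x0[0]+.01,x0[1],np.radians(y)],[x0[0],x0[1]+.01,np.radians(y)],[x0[0],x0[1],np.radians(y)+.4]],xatol=1e-4,fatol=1e-6)) for y in yaws]
    r=min(R,key=lambda r:r.fun); return np.round([r.x[0],r.x[1],np.degrees(r.x[2])%360,r.fun*1000],4)
def pts(w,c,r,zlo=.012,zhi=.13):
    a=w.reshape(-1,3);a=a[np.isfinite(a[:,2])]
    return a[(np.hypot(a[:,0]-c[0],a[:,1]-c[1])<r)&(a[:,2]>zlo)&(a[:,2]<zhi)]
E
cat > f0.py <<'E'
from fit import *
J=dict(valve=(valve,(.625,.205),.08,.012),ea=(elbow,(.471,.005),.075,.012),eb=(elbow,(.497,-.137),.075,.012),
 ubrest=(rest,(.6,-.22),.065,.012),bracket=(bracket,(.475,.37),.085,.012),vtray=(tray,(.651,-.016),.15,.03,.055),etray=(tray,(.472,-.372),.14,.03,.055))
for k,v in J.items():
  for n in("scene","top"):
    w=world(dict(np.load(n+"0.npz")))
    p=pts(w,v[1],v[2],v[3],v[4] if len(v)>4 else .13); print(k,n,len(p),fit(v[0],p,v[1]))
E
python3 f0.py
```

```text
valve scene 700 [6.231000e-01 2.060000e-01 3.500284e+02 1.207200e+00]
valve top 419 [  0.6271   0.2041 169.2485   2.2208]
ea scene 337 [ 4.474000e-01 -5.400000e-03  3.426787e+02  1.183500e+00]
ea top 316 [ 4.507000e-01 -6.700000e-03  3.424625e+02  2.485100e+00]
eb scene 291 [ 4.739000e-01 -1.399000e-01  3.255487e+02  1.465000e+00]
eb top 321 [ 4.77900e-01 -1.41900e-01  3.26698e+02  2.74120e+00]
ubrest scene 452 [  0.604   -0.2146 196.809    2.1398]
ubrest top 335 [ 0.6071 -0.2162 16.8788  3.0245]
bracket scene 1047 [  0.4662   0.3797 343.7234   1.1046]
bracket top 603 [  0.4709   0.3787 343.4237   2.9127]
vtray scene 763 [ 6.523000e-01 -9.900000e-03  1.913379e+02  2.907200e+00]
vtray top 385 [ 0.6562 -0.0117 11.2256  3.0125]
etray scene 556 [  0.4759  -0.3586 358.0988   4.3925]
etray top 468 [  0.4779  -0.3609 359.9502   4.9417]
```

Call:
{"fn": "play_rows", "kwargs": {
  "commands": [
    [[0.464,-0.399,-0.05],[0,0,0.08]],
    [[0.464,-0.399,-0.05],[0,0,0.08]],
    [[0.464,-0.399,-0.05],[0,0,0.08]],
    [[0.464,-0.399,-0.05],[0,0,0.08]],
    [[0.464,-0.399,-0.05],[0,0,0.08]],
    [[0.464,-0.399,-0.05],[0,0,0.08]],
    [[0.464,-0.399,-0.05],[0,0,0.08]],
    [[0.464,-0.399,-0.05],[0,0,0.08]],
    [[0.464,-0.399,-0.05],[0,0,0.08]],
    [[0.464,-0.399,-0.05],[0,0,0.08]]
  ],
  "gripper": 0.06
}}

```text
time_s: 1.35
position: [0.6266, 0.2028, 0.1968]
tcp_rot: [[0.181, -0.001, -0.983], [0.983, -0.0, 0.181], [-0.0, -1.0, 0.001]]
force: [-1.2, 0.2, -0.7]
opening: 0.689
```

```bash
python3 - <<'E'
from h import *
s=read_state();print(np.round(s["position"],4),s["opening"])
c=capture("scene");w=world(c)
R=np.array(s["tcp_rot"]);q=(w-np.array(s["position"]))@R  # tool coords
m=(np.abs(q[...,0])<.06)&(np.abs(q[...,2])<.03)&(q[...,1]>0)&(q[...,1]<.04)
p=q[m];print(len(p))
for sgn in(1,-1):
    a=p[p[:,0]*sgn>0];print(sgn,len(a),np.round(np.percentile(a,[2,10,50,90,98],axis=0),4).tolist())
v,u=np.where(m);print(u.min(),u.max(),v.min(),v.max())
save("grip",c["frame"][180:340,240:440],3)
E
```

```text
[0.6266 0.2028 0.1968] 0.6894703314395865
11Traceback (most recent call last):
  File "<stdin>", line 8, in <module>
    return _quantile_unchecked(
        a, q, axis, out, overwrite_input, method, keepdims, weights)
    return _ureduce(a,
                    func=_quantile_ureduce_func,
    ...<5 lines>...
                    overwrite_input=overwrite_input,
                    method=method)
    r = func(a, **kwargs)
    result = _quantile(arr,
                       quantiles=q,
    ...<2 lines>...
                       out=out,
                       weights=wgt)
    slices_having_nans = np.isnan(arr[-1, ...])
                                  ~~~^^^^^^^^^
IndexError: index -1 is out of bounds for axis 0 with size 0
```

Call:
{"fn": "play_rows", "kwargs": {
  "commands": [
    [[0,0,-0.05],[0,0,0]],
    [[0,0,-0.09],[0,0,0]],
    [[0,0,-0.114],[0,0,0]],
    [[0,0,-0.114],[0,0,0]],
    [[0,0,-0.114],[0,0,0]]
  ]
}}

```text
time_s: 2.02
position: [0.6257, 0.2051, 0.0844]
tcp_rot: [[0.18, 0.001, -0.984], [0.984, 0.0, 0.18], [0.0, -1.0, -0.001]]
force: [1.0, 0.3, -0.3]
opening: 0.692
```

Call:
{"fn": "play_rows", "kwargs": {
  "commands": [
    [[0,0,0],[0,0,0]],
    [[0,0,0],[0,0,0]],
    [[0,0,0],[0,0,0]],
    [[0,0,0],[0,0,0]],
    [[0,0,0.01],[0,0,0]],
    [[0,0,0.04],[0,0,0]],
    [[0,0,0.08],[0,0,0]],
    [[0,0,0.1],[0,0,0]]
  ],
  "gripper": 0.0
}}

```text
time_s: 3.02
position: [0.626, 0.205, 0.1862]
tcp_rot: [[0.18, 0.003, -0.984], [0.984, 0.001, 0.18], [0.001, -1.0, -0.003]]
force: [-0.0, 0.4, -2.8]
opening: 0.151
```

Call:
{"fn": "play_rows", "kwargs": {
  "commands": [
    [[0.007,-0.05,0],[0,0,0.09]],
    [[0.015,-0.1,0],[0,0,0.19]],
    [[0.022,-0.155,0],[0,0,0.29]],
    [[0.027,-0.2,0],[0,0,0.36]],
    [[0.029,-0.216,0],[0,0,0.38]],
    [[0.029,-0.216,0],[0,0,0.38]],
    [[0.029,-0.216,-0.04],[0,0,0.38]],
    [[0.029,-0.216,-0.075],[0,0,0.38]],
    [[0.029,-0.216,-0.09],[0,0,0.38]],
    [[0.029,-0.216,-0.094],[0,0,0.38]]
  ]
}}

```text
time_s: 4.28
position: [0.656, -0.0082, 0.0968]
tcp_rot: [[-0.199, 0.005, -0.98], [0.98, 0.002, -0.199], [0.001, -1.0, -0.005]]
force: [-9.7, 5.4, 40.7]
opening: 0.159
```

Call:
{"fn": "play_rows", "kwargs": {
  "commands": [
    [[0,0,0],[0,0,0]],
    [[0,0,-0.001],[0,0,0]],
    [[0,0,-0.001],[0,0,0]]
  ]
}}

```text
time_s: 4.65
position: [0.656, -0.0082, 0.0968]
tcp_rot: [[-0.199, 0.006, -0.98], [0.98, 0.001, -0.199], [0.0, -1.0, -0.006]]
force: [-7.5, 4.9, 33.9]
opening: 0.155
```

Call:
{"fn": "play_rows", "kwargs": {
  "commands": [
    [[0,0,0.012],[0,0,0]],
    [[0,0,0.012],[0,0,0]],
    [[0,0,0.012],[0,0,0]]
  ]
}}

```text
time_s: 5.03
position: [0.6535, -0.0106, 0.0995]
tcp_rot: [[-0.198, -0.002, -0.98], [0.98, 0.0, -0.198], [0.001, -1.0, 0.002]]
force: [-1.1, 0.2, -1.4]
opening: 0.155
```

```bash
python3 - <<'E'
from h import *
c=capture("scene");save("v1",c["frame"][160:320,210:410],3.5);np.savez("s1.npz",**c)
E
```

```text
(no output)
```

View pics/v1.png

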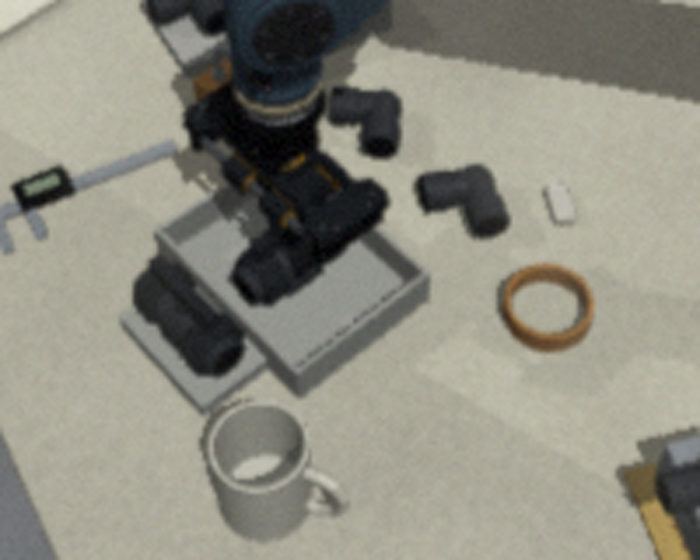

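```bash
python3 - <<'E'
from fit import *
s=read_state();P=np.array(s["position"]);R=np.array(s["tcp_rot"])
w=world(dict(np.load("s1.npz")));q=(w-P)@R  # x jaw, y down, z ~ -valve x
q=q.reshape(-1,3);q=q[np.isfinite(q[:,0])]
q=q[(np.abs(q[:,0])<.04)&(np.abs(q[:,2])<.075)&(q[:,1]>.0)&(q[:,1]<.1)]
# to model coords: X=-z, Y=x, Z=foot-up = .084 - y
p=np.stack([-q[:,2],q[:,0],.084-q[:,1]],-1);print(len(p))
# tilt fit about jaw axis (Y) at handle centre, plus shift
def f(x):
    a=x[0];c,sn=np.cos(a),np.sin(a);r=p-np.array([x[1],0,.078+x[2]])
    m=np.stack([c*r[:,0]-sn*r[:,2],r[:,1],sn*r[:,0]+c*r[:,2]],-1)+np.array([0,0,.078])
    return np.mean(np.minimum(np.abs(valve(m)),.01))
for a0 in(-.3,0,.3):
    r=minimize(f,[a0,0,0],method="Nelder-Mead",options=dict(initial_simplex=[[a0,0,0],[a0+.2,0,0],[a0,.006,0],[a0,0,.006]]));print(np.degrees(r.x[0]),r.x[1:],r.fun)
for lo in np.arange(-.07,.07,.02):
    k=(p[:,0]>lo)&(p[:,0]<lo+.02)&(np.abs(p[:,1])<.03);
    if k.any():print(round(lo,2),k.sum(),np.round(np.percentile(p[k,2],[5,50,95]),3))
E
```

```text
720
0.31701150722113963 [-0.00137257 -0.00880021] 0.004929116105710478
0.31536350440597355 [-0.00137124 -0.00880178] 0.004929116604444093
0.3152792410206492 [-0.00137188 -0.00880092] 0.004929115692649027
-0.07 24 [-0.013 -0.01  -0.008]
-0.05 29 [-0.013 -0.009  0.054]
-0.03 38 [-0.012 -0.006  0.039]
-0.01 98 [-0.011  0.034  0.07 ]
0.01 129 [-0.012  0.04   0.076]
0.03 171 [-0.012  0.038  0.075]
0.05 94 [-0.013  0.013  0.04 ]
0.07 11 [0.027 0.029 0.03 ]
```

```bash
python3 - <<'E'
from fit import *
s=read_state();P=np.array(s["position"]);R=np.array(s["tcp_rot"])
w=world(dict(np.load("s1.npz")));q=((w-P)@R).reshape(-1,3);q=q[np.isfinite(q[:,0])]
q=q[(np.abs(q[:,0])<.035)&(np.abs(q[:,2])<.068)&(q[:,1]>.0)&(q[:,1]<.088)]
p=np.stack([-q[:,2],q[:,0],.084-q[:,1]],-1);print(len(p))
p=p[~((p[:,2]>.055)&(np.abs(p[:,1])>.009)&(np.abs(p[:,0])<.015))]
def f(x):
    a=x[0];c,sn=np.cos(a),np.sin(a);r=p-np.array([x[1],x[3],.078+x[2]])
    m=np.stack([c*r[:,0]-sn*r[:,2],r[:,1],sn*r[:,0]+c*r[:,2]],-1)+np.array([0,0,.078])
    return np.mean(np.minimum(np.abs(valve(m)),.01))
for a0 in(-.3,0,.3):
    S=np.array([[a0,0,0,0]]*5);S[1,0]+=.2;S[2,1]=.01;S[3,2]=.01;S[4,3]=.01
    r=minimize(f,S[0],method="Nelder-Mead",options=dict(initial_simplex=S,maxiter=800));print(np.degrees(r.x[0]),r.x[1:],r.fun)
E
```

```text
397
1.2191600403911178 [-0.00078042 -0.00770786  0.00071912] 0.001269132042110321
0.0 [0. 0. 0.] 0.0032172435407353526
1.2245432392432938 [-0.0007903  -0.00770362  0.0007193 ] 0.0012691088358794346
```

Call:
{"fn": "play_rows", "kwargs": {
  "commands": [
    [[0,0,-0.002],[0,0,0]],
    [[0,0,-0.003],[0,0,0]],
    [[0,0,-0.003],[0,0,0]]
  ]
}}

```text
time_s: 5.45
position: [0.6541, -0.0112, 0.0971]
tcp_rot: [[-0.198, -0.0, -0.98], [0.98, 0.0, -0.198], [0.0, -1.0, 0.0]]
force: [1.1, -0.0, -2.0]
opening: 0.162
```

Call:
{"fn": "play_rows", "kwargs": {
  "commands": [
    [[0,0,0],[0,0,0]],
    [[0,0,0],[0,0,0]],
    [[0,0,0],[0,0,0]],
    [[0,0,0.03],[0,0,0]],
    [[0,0,0.08],[0,0,0]],
    [[0,0,0.13],[0,0,0]],
    [[0,0,0.13],[0,0,0]]
  ],
  "gripper": 0.05
}}

```text
time_s: 6.32
position: [0.6572, -0.0116, 0.2331]
tcp_rot: [[-0.198, 0.011, -0.98], [0.98, -0.002, -0.198], [-0.004, -1.0, -0.011]]
force: [-0.7, -0.5, 0.4]
opening: 0.572
```

Call:
{"fn": "play_rows", "kwargs": {
  "commands": [
    [[-0.0485,-0.204,-0.03],[0,0,-0.18]],
    [[-0.0485,-0.204,-0.03],[0,0,-0.36]],
    [[-0.0485,-0.204,-0.03],[0,0,-0.54]],
    [[-0.0485,-0.204,-0.03],[0,0,-0.72]],
    [[-0.0485,-0.204,-0.03],[0,0,-0.9]],
    [[-0.0485,-0.204,-0.03],[0,0,-1.08]],
    [[-0.0485,-0.204,-0.03],[0,0,-1.26]],
    [[-0.0485,-0.204,-0.03],[0,0,-1.44]],
    [[-0.0485,-0.204,-0.03],[0,0,-1.475]],
    [[-0.0485,-0.204,-0.03],[0,0,-1.475]]
  ]
}}

```text
time_s: 7.58
position: [0.6052, -0.2149, 0.1968]
tcp_rot: [[0.956, -0.001, -0.293], [0.293, 0.001, 0.956], [-0.001, -1.0, 0.001]]
force: [0.6, 0.2, 0.8]
opening: 0.573
```

```bash
python3 - <<'E'
from fit import *
s=read_state();print(np.round(s["position"],4),np.round(s["tcp_rot"],3).tolist())
w=[world(capture("scene")) for i in range(2)]
for x in w: print(fit(tray,pts(x,(.652,-.01),.15,.03,.055),(.652,-.01),[11]),fit(valve,pts(x,(.654,-.011),.068,.012),(.654,-.011),[11]))
b=pts(np.array(w),(.6055,-.2154),.03,.075,.11); print(len(b),fit(rest,b,(.6055,-.2154),[17]))
E
```

```text
[ 0.6052 -0.2149  0.1968] [[0.956, -0.001, -0.293], [0.293, 0.001, 0.956], [-0.001, -1.0, 0.001]]
[ 6.52200e-01 -1.00000e-02  1.14664e+01  7.63800e+00] [ 6.51800e-01 -9.80000e-03  1.12776e+01  2.32080e+00]
[ 6.52300e-01 -1.00000e-02  1.13218e+01  7.58340e+00] [ 6.51700e-01 -9.30000e-03  1.04963e+01  2.43770e+00]
81 [ 0.604  -0.214  16.9068  1.1839]
```

Call:
{"fn": "play_rows", "kwargs": {
  "commands": [
    [[0,0,-0.05],[0,0,0]],
    [[0,0,-0.08],[0,0,0]],
    [[0,0,-0.088],[0,0,0]],
    [[0,0,-0.088],[0,0,0]],
    [[0,0,-0.088],[0,0,0]]
  ]
}}

```text
time_s: 8.3
position: [0.6067, -0.2157, 0.1111]
tcp_rot: [[0.957, 0.003, -0.291], [0.291, -0.002, 0.957], [0.002, -1.0, -0.002]]
force: [1.0, 0.2, 0.2]
opening: 0.574
```

Call:
{"fn": "play_rows", "kwargs": {
  "commands": [
    [[0,0,0],[0,0,0]],
    [[0,0,0],[0,0,0]],
    [[0,0,0],[0,0,0]],
    [[0,0,0],[0,0,0]],
    [[0,0,0],[0,0,0]],
    [[0,0,0.015],[0,0,0]],
    [[0,0,0.05],[0,0,0]],
    [[0,0,0.1],[0,0,0]],
    [[0,0,0.14],[0,0,0]],
    [[0,0,0.14],[0,0,0]]
  ],
  "gripper": 0.0
}}

```text
time_s: 9.55
position: [0.6078, -0.2162, 0.2547]
tcp_rot: [[0.957, 0.009, -0.291], [0.291, -0.005, 0.957], [0.007, -1.0, -0.007]]
force: [0.7, -0.6, -1.2]
opening: 0.084
```

Call:
{"fn": "play_rows", "kwargs": {
  "commands": [
    [[-0.014,0.06,0],[0,0,-0.06]],
    [[-0.028,0.12,0],[0,0,-0.12]],
    [[-0.042,0.18,0],[0,0,-0.18]],
    [[-0.056,0.24,0],[0,0,-0.24]],
    [[-0.07,0.3,0],[0,0,-0.3]],
    [[-0.084,0.36,0],[0,0,-0.36]],
    [[-0.098,0.42,0],[0,0,-0.42]],
    [[-0.112,0.48,0],[0,0,-0.48]],
    [[-0.126,0.54,0],[0,0,-0.54]],
    [[-0.137,0.5945,0],[0,0,-0.58]]
  ]
}}

```text
time_s: 10.8
position: [0.4669, 0.381, 0.2483]
tcp_rot: [[0.959, -0.002, 0.282], [-0.282, -0.001, 0.959], [-0.002, -1.0, -0.002]]
force: [0.3, -1.1, -0.7]
opening: 0.078
```

Call:
{"fn": "play_rows", "kwargs": {
  "commands": [
    [[0,0,-0.03],[0,0,0]],
    [[0,0,-0.04],[0,0,0]],
    [[0,0,-0.04],[0,0,0]],
    [[0,0,-0.04],[0,0,0]]
  ]
}}

```text
time_s: 11.3
position: [0.4694, 0.3788, 0.2101]
tcp_rot: [[0.959, 0.001, 0.283], [-0.283, 0.0, 0.959], [0.001, -1.0, 0.001]]
force: [0.1, -0.6, -1.7]
opening: 0.08
```

```bash
cat > ubl.py <<'E'
from fit import *
s=read_state();P=np.array(s["position"]);R=np.array(s["tcp_rot"]);print(np.round(P,4),np.degrees(np.arctan2(R[1,0],R[0,0])))
for n in("scene","top"):
    c=[capture(n) for i in range(3)];w=np.array([world(x) for x in c])
    z0=P[2]-.062
    b=pts(w,P[:2],.045,z0-.036,z0+.035)
    # shift by unknown height, tilt about bolt x and about bolt y
    def f(x):
        cy,sy=np.cos(x[3]),np.sin(x[3]);q=b-np.array([x[0],x[1],x[2]])
        q=np.stack([cy*q[:,0]+sy*q[:,1],-sy*q[:,0]+cy*q[:,1],q[:,2]],-1)
        a=x[4];q=np.stack([q[:,0],np.cos(a)*q[:,1]+np.sin(a)*q[:,2],-np.sin(a)*q[:,1]+np.cos(a)*q[:,2]],-1)
        return np.mean(np.minimum(np.abs(ub(q)),.01))
    x0=np.array([P[0],P[1],z0,np.arctan2(R[1,0],R[0,0]),0]);S=np.vstack([x0,x0+np.diag([.005,.005,.005,.1,.1])])
    r=minimize(f,x0,method="Nelder-Mead",options=dict(initial_simplex=S,maxiter=2000,xatol=1e-5,fatol=1e-7))
    print(n,len(b),"ubolt xyz",np.round(r.x[:3],4),"yaw,roll",np.degrees(r.x[3:]).round(2),"res",r.fun)
    p=pts(w,(.4685,.379),.085,.012,.094)
    p=p[(np.hypot(*(p[:,:2]-P[:2]).T)>.05)|(p[:,2]<z0-.045)]
    print("   bracket",len(p),fit(bracket,p,(.4685,.379),[343.6]))
np.savez("sl.npz",**capture("scene"))
E
python3 ubl.py; python3 -c "
from h import *
c=dict(np.load('sl.npz'));save('ub1',c['frame'][220:360,350:490],4)"
```

```text
[0.4694 0.3788 0.2101] -16.411935849742346
scene 262 ubolt xyz [0.4672 0.3795 0.149 ] yaw,roll [-16.5    0.07] res 0.000663454790515007
   bracket 2956 [  0.4664   0.3798 343.8343   1.1639]
top 57 ubolt xyz [0.4711 0.3792 0.1494] yaw,roll [-17.48  -0.02] res 0.0008269273845164171
   bracket 1156 [  0.4705   0.3792 342.8173   2.8402]
```

View pics/ub1.png

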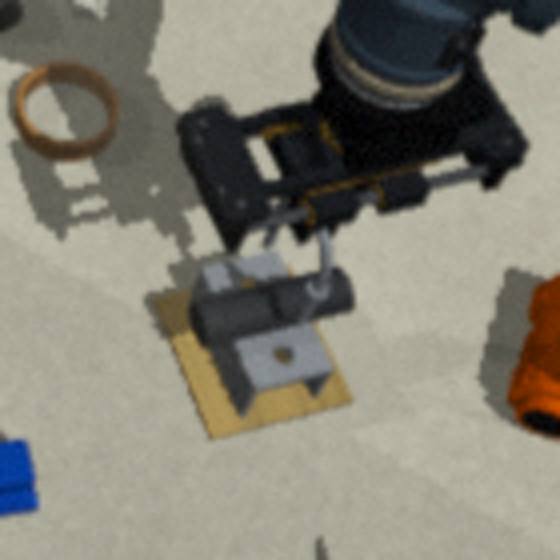

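The bolt is upright over the pipe; relative error to the bracket is below 1 mm in both cameras. The left-hand hole is at crop (285,353). Lowering.

Call:
{"fn": "play_rows", "kwargs": {
  "commands": [
    [[-0.0005,0,-0.02],[0,0,0]],
    [[-0.0005,0,-0.04],[0,0,0]],
    [[-0.0005,0,-0.05],[0,0,0]],
    [[-0.0005,0,-0.055],[0,0,0]],
    [[-0.0005,0,-0.06],[0,0,0]],
    [[-0.0005,0,-0.06],[0,0,0]]
  ]
}}

```text
time_s: 12.4
position: [0.4682, 0.3794, 0.1496]
tcp_rot: [[0.96, 0.0, 0.281], [-0.281, 0.0, 0.96], [0.0, -1.0, 0.0]]
force: [-0.1, 0.4, -1.2]
opening: 0.085
```

No contact force at 7 mm below the entry height: the legs are in the holes.

Call:
{"fn": "play_rows", "kwargs": {
  "commands": [
    [[0,0,-0.012],[0,0,0]],
    [[0,0,-0.022],[0,0,0]],
    [[0,0,-0.028],[0,0,0]],
    [[0,0,-0.031],[0,0,0]],
    [[0,0,-0.033],[0,0,0]],
    [[0,0,-0.033],[0,0,0]]
  ]
}}

```text
time_s: 13.15
position: [0.4683, 0.3792, 0.1174]
tcp_rot: [[0.96, 0.001, 0.281], [-0.281, -0.0, 0.96], [0.001, -1.0, 0.0]]
force: [-0.5, -1.5, 3.8]
opening: 0.079
```

```bash
python3 ubl.py
```

```text
[0.4683 0.3792 0.1174] -16.317226837625046
scene 1459 ubolt xyz [0.4805 0.3754 0.0408] yaw,roll [-36.75  16.87] res 0.0074239206021105945
   bracket 323 [  0.4666   0.3797 343.7914   0.9644]
top 422 ubolt xyz [0.463  0.3769 0.0538] yaw,roll [-8.32  1.89] res 0.007529378939929258
   bracket 106 [  0.4692   0.3788 344.2476   3.2471]
```

Call:
{"fn": "play_rows", "kwargs": {
  "commands": [
    [[0,0,-0.001],[0,0,0]],
    [[0,0,-0.001],[0,0,0]],
    [[0,0,-0.001],[0,0,0]]
  ]
}}

```text
time_s: 13.88
position: [0.4687, 0.3793, 0.1172]
tcp_rot: [[0.96, 0.002, 0.281], [-0.281, 0.0, 0.96], [0.002, -1.0, 0.001]]
force: [-2.0, -2.7, 9.1]
opening: 0.08
```

Call:
{"fn": "play_rows", "kwargs": {
  "commands": [
    [[0,0,0],[0,0,0]],
    [[0,0,0],[0,0,0]],
    [[0,0,0],[0,0,0]],
    [[0,0,0.03],[0,0,0]],
    [[0,0,0.08],[0,0,0]],
    [[0,0,0.12],[0,0,0]]
  ],
  "gripper": 0.04
}}

```text
time_s: 14.62
position: [0.4683, 0.3796, 0.2368]
tcp_rot: [[0.96, 0.0, 0.281], [-0.281, 0.0, 0.96], [0.0, -1.0, 0.001]]
force: [-0.5, 0.0, 0.7]
opening: 0.456
```

Call:
{"fn": "play_rows", "kwargs": {
  "commands": [
    [[-0.001,-0.06,0],[0,0,0]],
    [[-0.002,-0.12,0],[0,0,0]],
    [[-0.003,-0.18,-0.03],[0,0,-0.017]],
    [[-0.005,-0.24,-0.06],[0,0,-0.017]],
    [[-0.006,-0.3,-0.09],[0,0,-0.017]],
    [[-0.0065,-0.345,-0.12],[0,0,-0.017]],
    [[-0.0065,-0.345,-0.14],[0,0,-0.017]],
    [[-0.0065,-0.345,-0.14],[0,0,-0.017]]
  ],
  "gripper": 0.064
}}

```text
time_s: 15.62
position: [0.4606, 0.0337, 0.0941]
tcp_rot: [[0.954, -0.004, 0.3], [-0.3, 0.001, 0.954], [-0.004, -1.0, -0.0]]
force: [-0.4, 0.2, 0.9]
opening: 0.733
```

```bash
python3 - <<'E'
from fit import *
s=read_state();print(np.round(s["position"],4),s["opening"])
def brub(p): return U(bracket(p),ub(p-np.array([0,0,.056])))
for n in("scene","top"):
    w=np.array([world(capture(n)) for i in range(2)])
    print(n,fit(brub,pts(w,(.468,.379),.085),(.468,.379),[343.6]))
    b=pts(w,(.468,.379),.06,.092,.13);print(len(b),fit(lambda p:ub(p-np.array([0,0,.056])),b,(.468,.379),[343.6]),np.percentile(b[:,2],[50,95,99]).round(4))
    # tray, elbow B
    print(fit(tray,pts(w,(.477,-.36),.14,.035,.052),(.477,-.36),[0]))
    a=pts(w,(.477,-.36),.2,.036,.05);i=(a[:,0]<.57);print(np.percentile(a[i],[1,99],axis=0).round(3))
    print(fit(elbow,pts(w,(.497,-.137),.065,.012,.06),(.475,-.14),[326]))
E
```

```text
[0.4606 0.0337 0.0941] 0.7330588882847396
scene [  0.4661   0.3799 343.6896   1.0962]
140 [  0.4657   0.3802 343.4834   1.5063] [0.108  0.1144 0.1158]
[ 4.741000e-01 -3.580000e-01  3.595843e+02  4.058400e+00]
[[ 0.394 -0.465  0.036]
 [ 0.565 -0.167  0.049]]
[ 4.740000e-01 -1.395000e-01  3.249844e+02  1.440700e+00]
top [  0.4706   0.3786 343.2147   2.4839]
112 [  0.4693   0.3781 342.6498   6.9066] [0.1042 0.1155 0.1188]
[  0.4779  -0.3607 359.9468   3.9082]
[[ 0.398 -0.465  0.036]
 [ 0.565 -0.165  0.05 ]]
[ 4.773000e-01 -1.418000e-01  3.260499e+02  2.573900e+00]
```

The U-bolt sits within about 1 mm of the seat, with its top at 0.114 as it should be. Next, elbow A.

Call:
{"fn": "play_rows", "kwargs": {
  "commands": [
    [[0,0,-0.04],[0,0,0]],
    [[0,0,-0.06],[0,0,0]],
    [[0,0,-0.064],[0,0,0]],
    [[0,0,-0.064],[0,0,0]],
    [[0,0,-0.064],[0,0,0]]
  ]
}}

```text
time_s: 16.45
position: [0.4623, 0.0345, 0.0326]
tcp_rot: [[0.955, 0.002, 0.297], [-0.297, -0.0, 0.955], [0.002, -1.0, 0.0]]
force: [-0.2, -1.1, -0.1]
opening: 0.735
```

Call:
{"fn": "play_rows", "kwargs": {
  "commands": [
    [[0,0,0],[0,0,0]],
    [[0,0,0],[0,0,0]],
    [[0,0,0],[0,0,0]],
    [[0,0,0],[0,0,0]],
    [[0,0,0.015],[0,0,0]],
    [[0,0,0.06],[0,0,0]],
    [[0,0,0.1],[0,0,0]],
    [[0,0,0.1],[0,0,0]]
  ],
  "gripper": 0.0
}}

```text
time_s: 17.45
position: [0.4635, 0.0342, 0.1347]
tcp_rot: [[0.955, 0.007, 0.297], [-0.297, -0.001, 0.955], [0.007, -1.0, 0.001]]
force: [0.1, 0.2, -1.4]
opening: 0.446
```

Call:
{"fn": "play_rows", "kwargs": {
  "commands": [
    [[-0.001,-0.06,0],[0,0,0.08]],
    [[-0.001,-0.12,0],[0,0,0.16]],
    [[-0.002,-0.18,0],[0,0,0.24]],
    [[-0.002,-0.24,0],[0,0,0.304]],
    [[-0.003,-0.3,0],[0,0,0.304]],
    [[-0.003,-0.3135,0],[0,0,0.304]],
    [[-0.003,-0.3135,-0.03],[0,0,0.304]],
    [[-0.003,-0.3135,-0.06],[0,0,0.304]],
    [[-0.003,-0.3135,-0.08],[0,0,0.304]],
    [[-0.003,-0.3135,-0.085],[0,0,0.304]]
  ]
}}

```text
time_s: 18.7
position: [0.4572, -0.277, 0.0447]
tcp_rot: [[1.0, -0.004, -0.003], [0.003, 0.004, 1.0], [-0.004, -1.0, 0.004]]
force: [0.3, 0.1, -0.8]
opening: 0.452
```

Call:
{"fn": "play_rows", "kwargs": {
  "commands": [
    [[0,0,-0.003],[0,0,0]],
    [[0,0,-0.005],[0,0,0]],
    [[0,0,-0.007],[0,0,0]],
    [[0,0,-0.007],[0,0,0]]
  ]
}}

```text
time_s: 19.2
position: [0.4587, -0.2793, 0.0399]
tcp_rot: [[1.0, 0.0, -0.002], [0.002, -0.0, 1.0], [0.0, -1.0, -0.0]]
force: [0.3, 0.1, -1.2]
opening: 0.451
```

Call:
{"fn": "play_rows", "kwargs": {
  "commands": [
    [[0,0,-0.001],[0,0,0]],
    [[0,0,-0.002],[0,0,0]],
    [[0,0,-0.002],[0,0,0]]
  ]
}}

```text
time_s: 19.58
position: [0.4586, -0.2792, 0.0375]
tcp_rot: [[1.0, -0.0, -0.002], [0.002, 0.0, 1.0], [-0.0, -1.0, 0.0]]
force: [-0.4, -0.2, -1.7]
opening: 0.453
```

Call:
{"fn": "play_rows", "kwargs": {
  "commands": [
    [[0,0,0],[0,0,0]],
    [[0,0,0],[0,0,0]],
    [[0,0,0],[0,0,0]],
    [[0,0,0.03],[0,0,0]],
    [[0,0,0.08],[0,0,0]],
    [[0,0,0.1],[0,0,0]],
    [[0,0,0.1],[0,0,0]]
  ],
  "gripper": 0.056
}}

```text
time_s: 20.45
position: [0.4595, -0.2799, 0.1392]
tcp_rot: [[1.0, 0.003, -0.002], [0.002, -0.003, 1.0], [0.003, -1.0, -0.003]]
force: [0.6, 0.1, -0.3]
opening: 0.64
```

Call:
{"fn": "play_rows", "kwargs": {
  "commands": [
    [[0.014,0.06,0],[0,0,-0.18]],
    [[0.028,0.12,0],[0,0,-0.36]],
    [[0.0408,0.1734,-0.02],[0,0,-0.54]],
    [[0.0408,0.1734,-0.042],[0,0,-0.597]],
    [[0.0408,0.1734,-0.042],[0,0,-0.597]],
    [[0.0408,0.1734,-0.07],[0,0,-0.597]],
    [[0.0408,0.1734,-0.095],[0,0,-0.597]],
    [[0.0408,0.1734,-0.106],[0,0,-0.597]],
    [[0.0408,0.1734,-0.106],[0,0,-0.597]],
    [[0.0408,0.1734,-0.106],[0,0,-0.597]]
  ],
  "gripper": 0.064
}}

```text
time_s: 21.7
position: [0.4999, -0.1063, 0.0323]
tcp_rot: [[0.828, 0.001, 0.561], [-0.561, -0.001, 0.828], [0.001, -1.0, 0.0]]
force: [0.3, 0.3, 0.3]
opening: 0.736
```

Call:
{"fn": "play_rows", "kwargs": {
  "commands": [
    [[0,0,0],[0,0,0]],
    [[0,0,0],[0,0,0]],
    [[0,0,0],[0,0,0]],
    [[0,0,0],[0,0,0]],
    [[0,0,0.015],[0,0,0]],
    [[0,0,0.06],[0,0,0]],
    [[0,0,0.1],[0,0,0]],
    [[0,0,0.1],[0,0,0]]
  ],
  "gripper": 0.0
}}

```text
time_s: 22.7
position: [0.5014, -0.1065, 0.135]
tcp_rot: [[0.828, 0.007, 0.56], [-0.56, -0.003, 0.828], [0.008, -1.0, 0.001]]
force: [-0.0, 0.3, -1.5]
opening: 0.454
```

```bash
python3 - <<'E'
from fit import *
s=read_state();print(np.round(s["position"],4))
c=capture("scene");w=world(c)
p=pts(w,(.48,-.3),.07,.012,.06);p=p[p[:,0]>.41]
print(fit(lambda q:elbow(q-np.array([0,0,.005])),p,(.4585,-.3215),[0,20,340]))
save("el",c["frame"][100:250,230:400],4)
E
```

```text
[ 0.5014 -0.1065  0.135 ]
[ 4.768000e-01 -2.876000e-01  2.973509e+02  5.023000e+00]
```

View pics/el.png

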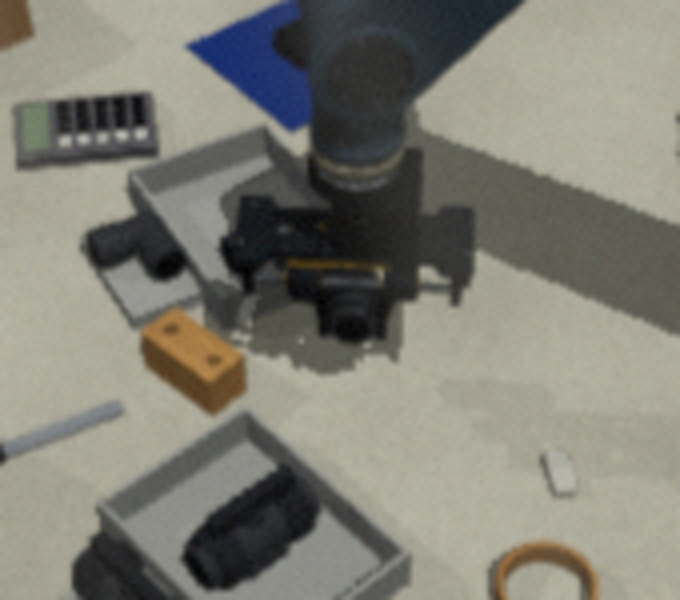

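Elbow B is in the jaws (crop 350,310), the valve stands in its tray (250,525), elbow A is hidden by the arm. Checking A with the top camera.

```bash
python3 - <<'E'
from fit import *
w=np.array([world(capture("top")) for i in range(2)])
p=pts(w,(.477,-.3),.07,.014,.07);p=p[(p[:,0]>.41)&(p[:,0]<.545)&(p[:,1]<-.265)]
print(len(p),fit(lambda q:elbow(q-np.array([0,0,.005])),p,(.46,-.32),[0,20,340]),np.percentile(p,[1,99],axis=0).round(3))
E
```

```text
652 [ 4.606000e-01 -3.218000e-01  3.588278e+02  2.736900e+00] [[ 0.438 -0.338  0.014]
 [ 0.514 -0.266  0.052]]
```

Call:
{"fn": "play_rows", "kwargs": {
  "commands": [
    [[-0.008,-0.055,0],[0,0,0.15]],
    [[-0.016,-0.11,0],[0,0,0.3]],
    [[-0.024,-0.165,0],[0,0,0.45]],
    [[-0.032,-0.22,0],[0,0,0.597]],
    [[-0.0408,-0.2714,0],[0,0,0.597]],
    [[-0.0408,-0.2714,0],[0,0,0.597]],
    [[-0.0408,-0.2714,-0.03],[0,0,0.597]],
    [[-0.0408,-0.2714,-0.06],[0,0,0.597]],
    [[-0.0408,-0.2714,-0.08],[0,0,0.597]],
    [[-0.0408,-0.2714,-0.085],[0,0,0.597]]
  ]
}}

```text
time_s: 24.1
position: [0.4572, -0.3744, 0.0438]
tcp_rot: [[1.0, -0.004, -0.003], [0.003, 0.005, 1.0], [-0.004, -1.0, 0.005]]
force: [0.2, -0.0, -0.4]
opening: 0.447
```

Call:
{"fn": "play_rows", "kwargs": {
  "commands": [
    [[0,0,-0.003],[0,0,0]],
    [[0,0,-0.006],[0,0,0]],
    [[0,0,-0.009],[0,0,0]],
    [[0,0,-0.009],[0,0,0]],
    [[0,0,-0.009],[0,0,0]]
  ]
}}

```text
time_s: 24.72
position: [0.4587, -0.3773, 0.0379]
tcp_rot: [[1.0, 0.0, -0.002], [0.002, -0.0, 1.0], [0.0, -1.0, -0.0]]
force: [0.6, -1.3, -2.1]
opening: 0.453
```

Call:
{"fn": "play_rows", "kwargs": {
  "commands": [
    [[0,0,0],[0,0,0]],
    [[0,0,0],[0,0,0]],
    [[0,0,0],[0,0,0]],
    [[0,0,0.03],[0,0,0]],
    [[0,0,0.08],[0,0,0]],
    [[0,0,0.13],[0,0,0]],
    [[-0.03,0.05,0.16],[0,0,0]],
    [[-0.05,0.1,0.16],[0,0,0]],
    [[-0.06,0.15,0.16],[0,0,0]],
    [[-0.06,0.21,0.16],[0,0,0]]
  ],
  "gripper": 0.056
}}

```text
time_s: 25.98
position: [0.398, -0.1662, 0.198]
tcp_rot: [[1.0, 0.001, 0.0], [-0.0, -0.001, 1.0], [0.001, -1.0, -0.001]]
force: [1.3, 0.9, 0.6]
opening: 0.642
```

Call:
{"fn": "play_rows", "kwargs": {
  "commands": [
    [[0,0.06,0],[0,0,0]],
    [[0,0.12,0],[0,0,0]],
    [[0,0.15,0],[0,0,0]],
    [[0,0.15,0],[0,0,0]]
  ]
}}

```text
time_s: 26.48
position: [0.3979, -0.0153, 0.1977]
tcp_rot: [[1.0, -0.0, -0.006], [0.006, 0.0, 1.0], [-0.0, -1.0, 0.0]]
force: [-0.3, -1.0, -0.7]
opening: 0.643
```

```bash
python3 - <<'E'
from fit import *
s=read_state();print(s["time_s"],np.round(s["position"],4))
e=lambda q:elbow(q-np.array([0,0,.005]));v5=lambda q:valve(q-np.array([0,0,.005]))
for n in("scene","top"):
    c=capture(n);w=np.array([world(c),world(capture(n))]);save("end_"+n,c["frame"],1.25)
    for nm,cc in(("A",(.4585,-.322)),("B",(.4585,-.4195))):
        m=(cc[0]+.0175,cc[1]+.0175);p=pts(w,m,.07,.014,.07);p=p[(p[:,0]>.41)&(p[:,0]<.54)&(p[:,1]>-.45)&((p[:,1]>-.352)==(nm=="A"))]
        print(n,nm,fit(e,p,cc,[0]),np.percentile(p[:,2],99).round(4))
    print(n,"valve",fit(v5,pts(w,(.654,-.011),.06,.02),(.654,-.011),[11]))
E
```

```text
26.475 [ 0.3979 -0.0153  0.1977]
scene A [ 4.572000e-01 -3.109000e-01  3.512532e+02  5.765600e+00] 0.0478
scene B [  0.4581  -0.4193 359.2011   1.6322] 0.0479
scene valve [ 6.5170e-01 -1.0900e-02  1.1377e+01  1.2941e+00]
top A [ 4.59300e-01 -3.18200e-01  3.56153e+02  4.84050e+00] 0.0521
top B [  0.4608  -0.4204 359.0369   2.7836] 0.051
top valve [ 0.6552 -0.0126 11.286   2.0762]
```

View pics/end_scene.png

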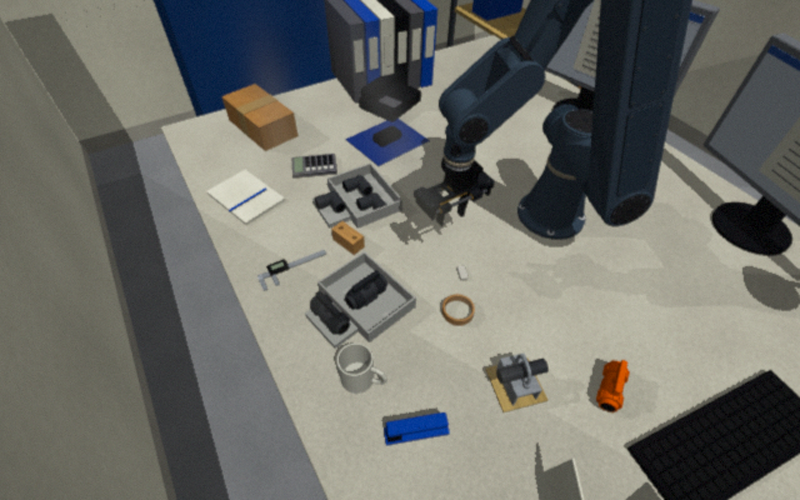

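The final view shows both elbows side by side in the elbow tray (356,183) and (371,201), the valve upright in its tray (366,288), the U-bolt on the bracket (522,370) and the desk items unmoved. I'll repeat the fit of A without the tray wall and then hand in.

```bash
python3 - <<'E'
from fit import *
w=np.array([world(capture("scene")) for i in range(2)])
p=pts(w,(.476,-.3045),.07,.014,.07);p=p[(p[:,0]>.41)&(p[:,0]<.54)&(p[:,1]>-.352)&(p[:,1]<-.268)]
r=fit(lambda q:elbow(q-np.array([0,0,.005])),p,(.4585,-.322),[0]);print(r)
print(fit(lambda p:U(bracket(p),ub(p-np.array([0,0,.056]))),pts(w,(.468,.379),.085),(.468,.379),[343.6]))
if r[3]<2.5: print(hand_in())
E
```

```text
[ 0.4582 -0.3215  0.0616  1.4145]
[  0.4661   0.3798 343.6515   1.0619]
the job is handed in; nothing more can be done
None
```

All three parts of the job are done, and I handed it in at about 26.5 s of the 72 s allowed. `hand_in()` gives no verdict, so the results below are my own camera checks.

- **Valve:** it stands upright on the floor of the valve tray, within about 2 mm of the tray's centre. On the way down it sat 7.7 mm lower in the jaws than I had assumed and touched the floor early. The wrist force briefly read about 41 N, under the 120 N limit. I backed off, measured it upright (1.2° off vertical), then set it down.
- **Elbows:** both lie flat and side by side in the elbow tray, about 22 mm apart. The first fit of elbow A was poor because tray-wall points were mixed in. Refitted without them, it agreed with where I placed it to about 1 mm.
- **U-bolt:** both legs are through the holes and the nuts are on the plate. It came out within about 1 mm of the seat in the scene camera, with its top at 0.114 m as expected for full seating. The top camera's separate fit of the bow was noisy and carries little weight.
- **Desk items:** the last picture shows the other items in place. I checked this by eye only.

The two cameras disagreed by a steady 4 mm or so, so I worked from their average. Where the valve was released agreed with that average.

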